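# Clamp the belt splice press evenly with its four wing nuts

### The arm

A 7-joint arm with a two-finger parallel gripper is mounted at the origin on the work surface. World frame = base frame: x ahead of the robot, y to its left, z up, the work surface at z = 0. Lengths are in m, angles in degrees, forces in N, time in s.
With the tool pointing down it reaches from about 0.35 to 0.775 m from the base axis. Payload 3.1 kg.
Tool frame: the origin (TCP) lies on the centre line of the jaws, within the pads' length; the fingertips stand 17 mm ahead of it and the grasp point (between the pads) lies 2 mm behind it (robot.tip_reach is the distance from the TCP to the fingertips, in m); z points along the fingers, y is the line along which they close (so a half turn about z gives the same grasp; the last joint's range is limited). The gripper opens to 85 mm and grips with 20 to 120 N. Pads are 22 mm wide; open, the fingers measure 114 mm over their backs; the gripper's body (76 mm by 85 mm) begins 54 mm behind the grasp point. The pads swing forward as they close: fully open they stand 13 mm farther back than shut.
Start: joints at [-68.967, 17.813, 0.802, 86.603, -0.252, 75.585, -1.558], TCP at [0.219, 0.505, 0.248] pointing down, gripper open.
Joint ranges: [-154.91, 154.91], [-16.99, 109.72], [-72.82, 74.43], [7.12, 147.25], [-82.49, 262.49], [11.32, 116.49], [-174.64, 174.64]. Speed limits (degrees/s): [159.86, 159.86, 180, 180, 180, 180, 180].

### API

Orientations are given as [roll, pitch, yaw] about the fixed x, y, z axes, in that order (R = Rz(yaw) Ry(pitch) Rx(roll)).
In Python, from station import robot, fingers, vision, workorder, recognise gives the robot as it stands. Calls block until the motion is done:
- robot.move_to(position, orientation): joint-space move of the TCP to a pose.
- robot.line_to(position, orientation=None, velocity=0.15, f_stop=None): straight line of the TCP; orientation=None keeps the orientation; velocity is the mean speed in m/s. With f_stop (N) it stops when the force on the tool has changed by that much, and returns True; else False.
- robot.move_j(angles): joint-space move.
- fingers.gripper_to(opening, force=None): opening from 0.0 (shut) to 1.0 (fully open); force is the grip in N (None keeps the last); returns when the fingers have stopped.
- robot.pause(seconds).
- robot.inverse_kinematics(position, orientation): joint angles nearest the present ones, or None.
- vision.grab_frame(name): name is "scene" or "top" or "wrist"; returns the picture (384x512x3 uint8, red, green, blue); there is no depth.
- vision.calibration(name): a dict with "mtx" (3x3 intrinsics, pixels), "extrinsics" (4x4, takes a point from world to camera coordinates); the wrist camera has in their place "T_tool_cam" (4x4, takes a point from camera to tool coordinates, whose origin is the TCP and whose axes are the flange's). Camera axes: x right, y up, looking along -z (the intrinsics and any distortion apply to the point x, -y, -z); pixel columns grow to the right and rows downward; lengths in m; the calibration is good to about 2 mm. The wrist camera is an equidistant fisheye: a pixel r from the principal point sees the ray r / f radians off the axis. A picture is of the moment at which its call begins: read the wrist's pose just before it. calibration takes no time and is no camera call.
A pose or a line that the arm cannot do raises robot.PlanningError and nothing moves.
- workorder.close_job(): hands the job in; it is judged then, once.
Trained networks look in the newest picture that a camera, given by its name, has taken for a name from the list of things; names that differ only in an ending like _2 or _b are one class to them, and where a whole thing is asked for, a point or a joint stands for the part that bears it (a point fixed in the world has none). Each returns a list of dicts, best first, with "p" (0 to 1); they miss things now and then, are a little off and sometimes report something else, mostly with a low value. They report only what shows in the picture. A call takes as long as a camera call.
- recognise(label, camera): "rect" ([centre column, centre row, width, height] in pixels, round what is visible of it).
Readings, each from a call of its own:
- robot.current_time_s(): time.
- robot.current_joint_positions(): joint angles.
- robot.current_dq(): joint speeds.
- robot.current_joint_torque(): joint torques, N m.
- robot.current_tool_pos(): TCP position.
- robot.current_eef_rot(): TCP orientation.
- robot.current_contact_force(): force on the tool from outside, world axes, zero at the start.
- robot.current_torque(): the same for the moment, N m.
- robot.current_finger_gap(): opening from 0.0 (shut) to 1.0 (fully open).
- robot.current_gripper_force(): force on a finger pad.
Only numpy, scipy, OpenCV 4.12 (cv2) and the standard library are available. Lean on these libraries where they do the work, as an engineer would, in place of code of your own. Each camera call takes 0.05 s, during which the arm holds its last target. There are 200 camera calls.

### The job

Clamp down the belt splice press: tighten its four wing nuts in cross order (after the first, the one diagonally opposite, then the other two), roughly half a turn each (some need less, some more), going by feel until every nut is firm, so that the upper platen comes down level on the edge bars. Do not overtighten any nut, and leave the other things on the bench alone.

Things in the scene. Friction and masses are not known exactly. Their poses are not given: they have to be found in the camera images.
- press: belt splice press, fixed to the bench: aluminium base 176 x 160 x 46 mm, on it two steel edge bars (26 wide, 6 thick) along y under the two rows of nuts; between them a blue belt 70 wide whose tails leave at +y and -y and bend down to the bench 215 mm from the middle. Origin: centre of the underside; x away from the robot, y left, z up. Studs at x, y = +-56 mm
- platen: upper platen: aluminium plate 156 x 150 x 20 mm, ribs and a black block up to 12 mm above its middle; springs hold it up against the nuts. Origin: centre of its underside, which comes down on the tops of the edge bars; at the start it hovers 1.5 to 4 mm above them, a little out of level. Axes as the press. Sizes of press and platen are to the nearest mm
- nut_near_left (a point): wing nut on the -x +y stud. All four alike, die-cast grey: dark thrust washer 38 dia, disc springs, hub 30 dia reaching 19 mm above the washer's underside, on it one straight wing, a blade 62 long x 11 thick, 17 to 43 mm above that underside. The point is in the blade on the stud's axis, 13 below the blade's top; x along the blade, y across it, z up
- nut_near_right (a point): the same on the -x -y stud. All four have right-hand thread: clockwise seen from above tightens and lowers the nut, 8 mm per full turn. Each needs its own amount, 1.3 to 3.3 rad from the start and not visible, until its washer clamps the platen on the bars; from there 0.2 to 0.6 rad more, squeezing its disc springs, makes it firm; 0.75 rad more is too much
- nut_far_right (a point): the same on the +x -y stud. Torque of all four while turning: about 0.1 N m until it clamps, there a step to 0.3, then 1.0 N m more per rad. Firm: 0.5 to 0.8 N m; under 0.4 slack; 1.0 is overtightened. Held at rest by the gripper it shows about 0.3 N m less (near 0 while free, 0.25 when firm). Let go, it turns back by up to 0.4 rad but stays clamped
- nut_far_left (a point): the same on the +x +y stud. The middle of the wings starts 104 to 107 mm above the bench; the next nut's axis is 112 mm away
- washer_near_left: dark flat thrust washer under the near left nut, 38 dia x 4 mm, around the stud; it goes down with the nut and does not turn. Origin: centre of its underside; the middle of the wing is 30 mm above it until the nut clamps, then up to 1 mm closer as the disc springs are squeezed
- washer_near_right: dark flat thrust washer under the near right nut, 38 dia x 4 mm, around the stud; it goes down with the nut and does not turn. Origin: centre of its underside; the middle of the wing is 30 mm above it until the nut clamps, then up to 1 mm closer as the disc springs are squeezed
- washer_far_right: dark flat thrust washer under the far right nut, 38 dia x 4 mm, around the stud; it goes down with the nut and does not turn. Origin: centre of its underside; the middle of the wing is 30 mm above it until the nut clamps, then up to 1 mm closer as the disc springs are squeezed
- washer_far_left: dark flat thrust washer under the far left nut, 38 dia x 4 mm, around the stud; it goes down with the nut and does not turn. Origin: centre of its underside; the middle of the wing is 30 mm above it until the nut clamps, then up to 1 mm closer as the disc springs are squeezed
- bottle: white plastic bottle, 68 dia x 170 mm, standing; origin: centre of its base
- seam_roller: hand seam roller lying on the bench, 185 mm long, wooden handle to -x, black roller to +x; origin: under the middle, between handle and roller
- bar_weight: dark steel square bar 300 x 38 x 38 mm lying on the bench; origin: centre of its underside, x along it

How it is judged:
By the outcome, as a careful person would: the job done as asked, in the order asked, and still so for the second after the job is handed in, with the robot touching nothing.
It also fails if it takes over 72 s, if anything falls off the work surface, if the arm or the gripper's body presses on something with over 40 N, if the wrist force passes 120 N, or if a joint passes its speed limit or range.

## Working session

There is one attempt and no reset: what is moved stays moved. The work goes in short steps, each a Python script; the robot and the scene stay as the last script left them, time stands still between calls to the robot, and variables do not carry over. Pictures are saved under pics/ and viewed, at most 10 in all, crops included, and the job is handed in when it is done.

```bash
ls; mkdir -p pics
python3 - <<'E'
from station import robot, fingers, vision, workorder, recognise
import cv2, numpy as np
for c in ["scene","top"]:
    im=vision.grab_frame(c); cv2.imwrite(f"pics/{c}0.png",cv2.cvtColor(im,cv2.COLOR_RGB2BGR))
    for l in ["press","platen","nut_near_left","washer_near_left","bottle","seam_roller","bar_weight"]:
        print(c,l,[(np.round(d["rect"]).tolist(),round(d["p"],2)) for d in recognise(l,c)][:6])
    k=vision.calibration(c); print({a:(np.round(v,4).tolist() if hasattr(v,'shape') or isinstance(v,list) else v) for a,v in k.items()})
print(robot.current_time_s())
E
```

```text
pics
scene press [([228.0, 207.0, 142.0, 59.0], 0.85), ([251.0, 181.0, 15.0, 16.0], 0.39)]
scene platen [([225.0, 199.0, 64.0, 36.0], 0.68)]
scene nut_near_left [([226.0, 199.0, 62.0, 39.0], 0.22)]
scene washer_near_left [([250.0, 181.0, 20.0, 20.0], 0.56)]
scene bottle []
scene seam_roller [([142.0, 168.0, 29.0, 35.0], 0.67), ([240.0, 202.0, 17.0, 17.0], 0.6), ([214.0, 174.0, 18.0, 15.0], 0.46), ([339.0, 284.0, 44.0, 98.0], 0.31)]
scene bar_weight [([341.0, 285.0, 44.0, 96.0], 0.7)]
{'mtx': [[482.993, 0.0, 248.6045], [0.0, 482.993, 188.8057], [0.0, 0.0, 1.0]], 'extrinsics': [[-0.3825, 0.924, 0.006, 0.2044], [-0.5551, -0.235, 0.7979, 0.2251], [0.7387, 0.3018, 0.6027, -1.8665], [0.0, 0.0, 0.0, 1.0]]}
top press [([269.0, 183.0, 145.0, 77.0], 0.9)]
top platen [([269.0, 179.0, 57.0, 58.0], 0.91)]
top nut_near_left [([251.0, 200.0, 9.0, 21.0], 0.42)]
top washer_near_left [([251.0, 201.0, 11.0, 20.0], 0.61)]
top bottle [([106.0, 208.0, 34.0, 26.0], 0.91), ([140.0, 133.0, 28.0, 102.0], 0.5)]
top seam_roller [([384.0, 217.0, 25.0, 62.0], 0.96)]
top bar_weight [([140.0, 132.0, 26.0, 100.0], 0.94)]
{'mtx': [[489.9955, 0.0, 256.3086], [0.0, 489.9955, 181.0181], [0.0, 0.0, 1.0]], 'extrinsics': [[0.0232, -0.9995, 0.02, -0.0391], [0.9895, 0.0258, 0.1419, -0.5659], [-0.1424, 0.0165, 0.9897, -1.3833], [0.0, 0.0, 0.0, 1.0]]}
0.8
```

Run:
```python
import cv2
t=cv2.imread("pics/top0.png"); cv2.imwrite("pics/top0c.png",cv2.resize(t[135:235,190:345],None,fx=5,fy=5,interpolation=cv2.INTER_CUBIC))
s=cv2.imread("pics/scene0.png");cv2.imwrite("pics/scene0c.png",cv2.resize(s,None,fx=1.5,fy=1.5))
```

```text
(no output)
```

View pics/top0c.png

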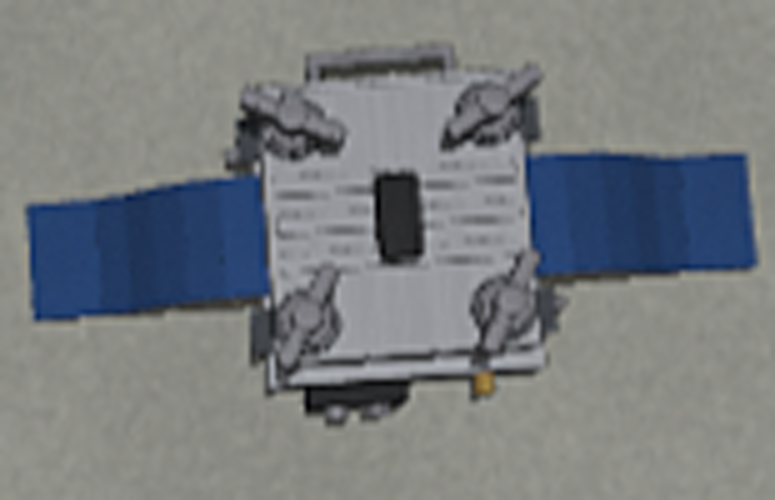

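View pics/scene0c.png

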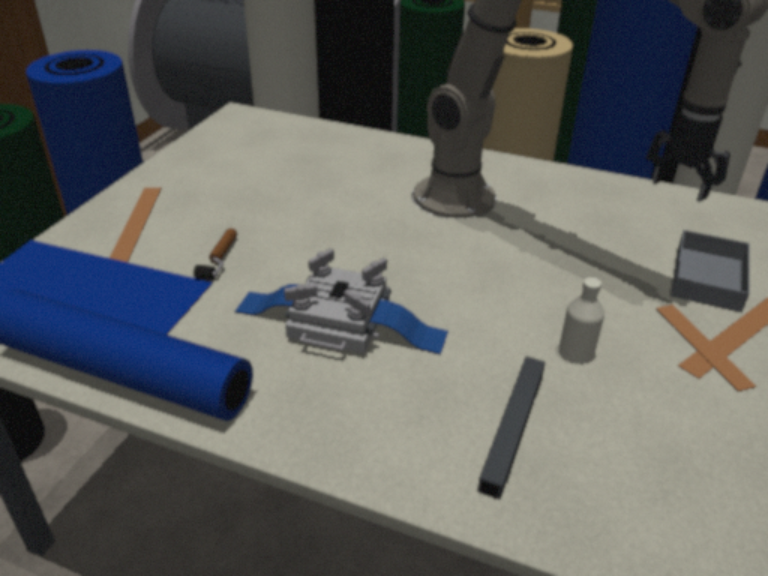

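The top view shows the press upright and slightly turned. Nut blades in crop pixels: NL (283,372)-(330,268), NR (483,345)-(527,255), FR (450,143)-(540,70), FL (247,92)-(340,140). The scene view shows the other objects well clear of it. Next: a rough pose from these, then a wrist view.

```bash
cat > h.py <<'E'
from station import robot, fingers, vision, workorder, recognise
import cv2, numpy as np
from scipy.spatial.transform import Rotation as Ro
def hit(o,d,z): return o+d*(z-o[2])/d[2]
def pix_fixed(c,u,v,z):
    k=vision.calibration(c);K=np.array(k["mtx"]);E=np.array(k["extrinsics"])
    x=np.linalg.solve(K,[u,v,1]);d=E[:3,:3].T@np.array([x[0],-x[1],-1]);return hit(-E[:3,:3].T@E[:3,3],d,z)
def pix_wrist(u,v,z,pos,rpy):
    k=vision.calibration("wrist");K=np.array(k["mtx"]);T=np.array(k["T_tool_cam"])
    a=np.array([(u-K[0,2])/K[0,0],(v-K[1,2])/K[1,1]]);r=np.hypot(*a)
    x=np.r_[a/r*np.sin(r),np.cos(r)] if r>0 else np.array([0,0,1.])
    R=Ro.from_euler("xyz",rpy,degrees=True).as_matrix()
    return hit(np.array(pos)+R@T[:3,3],R@T[:3,:3]@(x*[1,-1,-1]),z)
E
python3 - <<'E'
from h import *
B={"NL":((283,372),(330,268)),"NR":((483,345),(527,255)),"FR":((450,143),(540,70)),"FL":((247,92),(340,140))}
C=[]
for n,(a,b) in B.items():
    p,q=[pix_fixed("top",190+u/5,135+v/5,0.117) for u,v in (a,b)]
    C.append((p+q)/2);print(n,C[-1].round(4),np.linalg.norm(p-q).round(3),np.degrees(np.arctan2(*(q-p)[1::-1])).round(1))
c=np.mean(C,0);print(c)
k=vision.calibration("wrist");print(k)
for yaw in (-150,-90,-30,0,30,90,150,180): print(yaw,np.round(robot.inverse_kinematics([c[0],c[1],.12],[180,0,yaw]) if robot.inverse_kinematics([c[0],c[1],.12],[180,0,yaw]) is not None else 0,1))
T=np.array(k["T_tool_cam"])
yaw=0
off=Ro.from_euler("xyz",[180,0,0],degrees=True).as_matrix()@T[:3,3]
robot.move_to([c[0]-0.03,c[1],0.27],[180,0,0])
p,r=robot.current_tool_pos(),robot.current_eef_rot()
im=vision.grab_frame("wrist");cv2.imwrite("pics/w0.png",cv2.cvtColor(cv2.resize(im,None,fx=1.5,fy=1.5,interpolation=cv2.INTER_CUBIC),cv2.COLOR_RGB2BGR))
np.save("w0.npy",np.r_[p,r]);print(p,r,robot.current_time_s(),robot.current_torque())
for l in ["nut_near_left","washer_near_left","platen"]: print(l,[(np.round(d["rect"]).tolist(),round(d["p"],2)) for d in recognise(l,"wrist")])
E
```

```text
NL [ 0.5058 -0.0114  0.117 ] 0.063 -22.8
NR [ 0.5196 -0.1199  0.117 ] 0.055 -25.1
FR [ 0.6274 -0.113   0.117 ] 0.065 -49.3
FL [ 0.6189 -0.0013  0.117 ] 0.058 -116.2
[ 0.56791775 -0.06140909  0.117     ]
{'mtx': array([[297.31863964,   0.        , 252.41466013],
       [  0.        , 297.31863964, 195.85600648],
       [  0.        ,   0.        ,   1.        ]]), 'T_tool_cam': array([[-8.23619125e-05,  9.62643138e-01,  2.70773306e-01,
         6.88800160e-02],
       [ 9.99999852e-01,  2.24800824e-04, -4.95030594e-04,
         3.26657096e-04],
       [-5.37407866e-04,  2.70773225e-01, -9.62643014e-01,
        -1.26801461e-01],
       [ 0.00000000e+00,  0.00000000e+00,  0.00000000e+00,
         1.00000000e+00]])}
-150 [-15.3  27.8  27.5  94.5 -14.2  61.3 136.3]
-90 [ -37.1   40.1   64.5   95.2  -38.3   69.7 -143.8]
-30 [-37.1  40.1  64.5  95.2 -38.3  69.7 -83.8]
0 [-26.3  31.4  44.2  94.9 -24.   63.6 -65.4]
30 [-26.9  31.8  45.2  94.9 -24.6  63.8 -34.9]
90 [-24.9  30.8  41.9  94.8 -22.6  63.1  23.4]
150 [-21.   29.3  35.9  94.7 -18.9  62.2  80.3]
180 [-19.4  28.8  33.6  94.6 -17.6  61.9 109.2]
[ 0.53815735 -0.05972673  0.26971407] [-1.79953759e+02  2.30560673e-02  1.67461222e-01] 3.1667 [-0.05017638 -0.02728526  0.02346777]
nut_near_left []
washer_near_left [([208.0, 211.0, 36.0, 62.0], 0.98), ([191.0, 103.0, 60.0, 32.0], 0.47)]
platen [([252.0, 147.0, 149.0, 145.0], 0.95)]
```

View pics/w0.png

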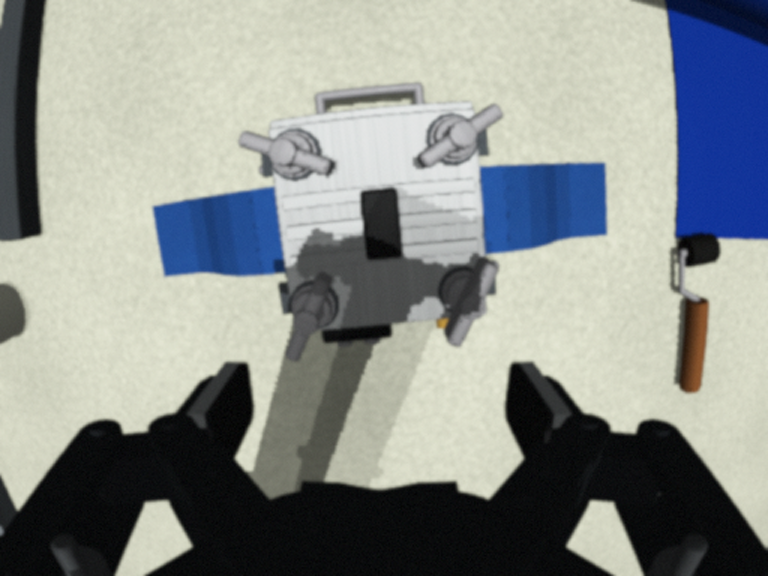

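The wrist view shows the four blades clearly (×1.5 pixels): NL (324,281)-(294,356), NR (489,265)-(457,340), FR (497,110)-(423,162), FL (243,138)-(331,168). I'll zoom in to refine them.

Run:
```python
from h import *
robot.pause(0.3)
p,r=robot.current_tool_pos(),robot.current_eef_rot();print(p,r)
im=vision.grab_frame("wrist");np.save("w1.npy",np.r_[p,r]);cv2.imwrite("pics/w1full.png",cv2.cvtColor(im,cv2.COLOR_RGB2BGR))
c=cv2.cvtColor(im,cv2.COLOR_RGB2BGR)[60:245,145:345]; c=(255*(c/255.)**.6).astype('uint8')
a=cv2.resize(c,None,fx=3.2,fy=3.2,interpolation=cv2.INTER_CUBIC);cv2.imwrite("pics/w1.png",a);print(a.shape)
```

```text
[ 0.53793381 -0.06137423  0.27001862] [-1.79999571e+02 -2.42660546e-03  1.70859029e-03]
(592, 640, 3)
```

View pics/w1.png

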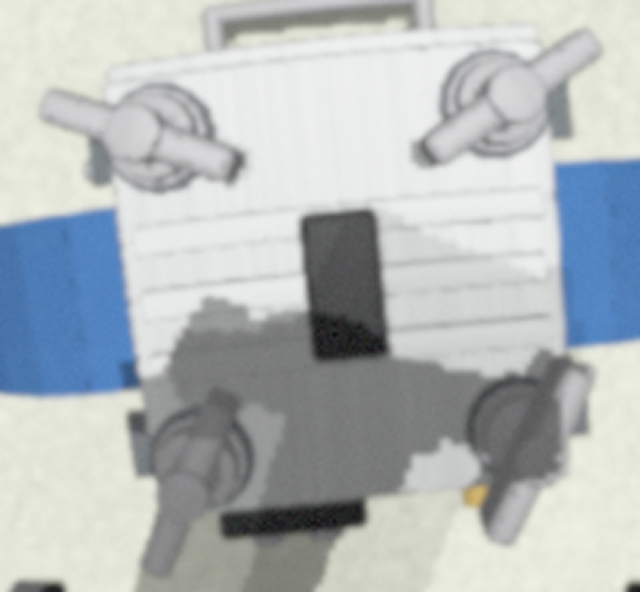

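The crop shows round bosses on the stud axes: FL (133,132), FR (518,95), NL (182,492), NR about (540,450). The blade tops run through them.

Run:
```python
from h import *
w=np.load("w1.npy")
f=lambda a,z=.118: pix_wrist(145+(a[0]+.5)/3.2-.5,60+(a[1]+.5)/3.2-.5,z,w[:3],w[3:])[:2]
B={"NL":((155,568),(218,408),(183,491)),"NR":((500,535),(575,372),(539,452)),"FR":((594,42),(428,148),(518,95)),"FL":((48,106),(232,160),(133,132))}
M={"NL":(-56,56),"NR":(-56,-56),"FR":(56,-56),"FL":(56,56)}
P=[];Q=[];ang={}
for n,(a,b,c) in B.items():
    p,q,m=f(a),f(b),f(c);d=q-p;ang[n]=np.degrees(np.arctan2(d[1],d[0]))
    print(n,"mid",((p+q)/2).round(4),"boss",m.round(4),"len",np.linalg.norm(d).round(4),"ang",ang[n].round(1));P.append(m);Q.append(M[n])
P=np.array(P);Q=np.array(Q)/1e3;c=P.mean(0)
z=((P-c)@[1,1j]*np.conj(Q@[1,1j])).sum();th=np.angle(z)
print("c",c,"yaw",np.degrees(th),"scale",abs(z)/(Q**2).sum())
R=np.array([[np.cos(th),-np.sin(th)],[np.sin(th),np.cos(th)]])
F=c+Q@R.T;print("res mm",((P-F)*1e3).round(1).tolist())
import json;json.dump({n:[*F[i],ang[n]] for i,n in enumerate(B)},open("nuts.json","w"))
print(open("nuts.json").read())
```

```text
NL mid [ 0.5103 -0.0109] boss [ 0.5102 -0.0102] len 0.0578 ang -23.3
NR mid [ 0.5219 -0.1206] boss [ 0.5229 -0.121 ] len 0.0569 ang -21.6
FR mid [ 0.6315 -0.1095] boss [ 0.6311 -0.1112] len 0.0597 ang 124.5
FL mid [ 6.206e-01 -3.000e-04] boss [0.6206 0.0013] len 0.0586 ang -108.6
c [ 0.57118944 -0.0603014 ] yaw 5.751835855155361 scale 0.9913195480418192
res mm [[0.3, -0.0], [1.8, 0.6], [-1.4, -0.8], [-0.7, 0.2]]
{"NL": [0.5098590678979671, -0.01019566277279467, -23.26549844711723], "NR": [0.5210837014087293, -0.12163177721757004, -21.585988068355828], "FR": [0.6325198158535046, -0.11040714370680783, 124.46323750038427], "FL": [0.6212951823427424, 0.0010289707379675453, -108.60943474734681]}
```

```bash
cat >> h.py <<'E'
import json
N=json.load(open("nuts.json"))
def st(): return robot.current_torque()[2]
def show(m=""): print(m,"t",round(robot.current_time_s(),2),"yaw",round(robot.current_eef_rot()[2],1),"pos",np.round(np.array(robot.current_tool_pos())*1e3,1),"F",np.round(robot.current_contact_force(),1),"M",np.round(robot.current_torque(),2),"gap",round(robot.current_finger_gap(),3),"j7",round(robot.current_joint_positions()[6],1))
def grasp(n,z=.1145,yaw=None):
    x,y,a=N[n]; a=a%180 if yaw is None else yaw
    fingers.gripper_to(.5,100)
    robot.move_to([x,y,.17],[180,0,a]); robot.pause(.2)
    hit=robot.line_to([x,y,z],velocity=.1,f_stop=8); robot.pause(.1); show(f"{n} down hit={hit}")
    if hit: return False
    fingers.gripper_to(0,100); robot.pause(.1); show("gripped"); return True
def turn(rad,q,step=.15,stop=.33,z5=None):
    """joint-7 turn clockwise with helix; q commanded joints; returns q, list of (turned, rest moment)"""
    p,r=np.array(robot.current_tool_pos()),robot.current_eef_rot()
    q=np.array(q,float)
    qz=robot.inverse_kinematics(list(p-[0,0,.005]),r); qc=robot.inverse_kinematics(list(p),r)
    dz=(np.array(qz)-np.array(qc))/.005; print("dz max deg/mm",np.abs(dz).max()/1e3)
    dz[6]=dz[6]; done=0;log=[]
    while done<rad-1e-6:
        s=min(step,rad-done); done+=s
        q=q+dz*(.008/2/np.pi*s); q[6]-=np.degrees(s)
        if q[6]<-173: print("j7 limit"); break
        robot.move_j(list(q)); robot.pause(.08)
        m=st(); log.append((round(done,2),round(m,2)))
        if m>stop: break
        if m>.1: step=min(step,.06)
    print(log); return q
E
python3 - <<'E'
from h import *
if grasp("NL"):
    q=robot.current_joint_positions()
    q=turn(.3,q,.15); show("turned"); robot.pause(.2);show(); np.save("q.npy",q)
E
```

```text
NL down hit=False t 7.3 yaw 156.7 pos [510.7 -10.2 115.4] F [ 1.2 -0.5  0.1] M [ 0.01  0.02 -0.01] gap 0.5 j7 72.5
gripped t 7.8 yaw 156.7 pos [510.  -10.9 115.2] F [-1.7 -2.   6.4] M [-0.31  0.47 -0.11] gap 0.099 j7 72.5
dz max deg/mm 0.1308617068911957
[(0.15, np.float64(-0.07)), (0.3, np.float64(-0.1))]
turned t 8.5 yaw 139.7 pos [509.9 -11.1 114.9] F [-2.3 -1.6  3.7] M [-0.31  0.38 -0.1 ] gap 0.099 j7 55.5
 t 8.7 yaw 139.6 pos [509.9 -11.1 114.9] F [-0.7 -2.4  5.1] M [-0.4   0.49  0.01] gap 0.1 j7 55.4
```

```bash
cat >> h.py <<'E'
def mavg(k=6):
    v=[]
    for _ in range(k): v.append(st()); robot.pause(.02)
    return float(np.mean(v))
def turn(q,free=1.0,maxrad=4.2,stop=.30,base=None):
    q=np.array(q,float); p,r=np.array(robot.current_tool_pos()),robot.current_eef_rot()
    dz=(np.array(robot.inverse_kinematics(list(p-[0,0,.005]),r))-np.array(robot.inverse_kinematics(list(p),r)))/.005
    done=0;log=[];bs=[]
    while done<maxrad:
        m=log[-1][1]-(np.median(bs[:5]) if base is None else base) if log else 0
        if m>stop: print("FIRM"); break
        s=free if not log and free else (.15 if m<.08 else .1 if m<.18 else .06)
        if q[6]-np.degrees(s)<-173: print("j7 limit"); break
        done+=s; q=q+dz*(.008/2/np.pi*s); q[6]-=np.degrees(s)
        robot.move_j(list(q)); robot.pause(.04); m=mavg(); bs.append(m); log.append((round(done,2),round(m,2)))
    print(log); show(); return q
E
python3 - <<'E'
from h import *
q=turn(np.load("q.npy"),.8,2.2); np.save("q.npy",q)
E
```

```text
FIRM
[(0.8, 0.01), (0.95, -0.1), (1.1, -0.1), (1.25, -0.11), (1.4, -0.11), (1.55, -0.13), (1.7, -0.01), (1.8, 0.2)]
 t 12.47 yaw 36.5 pos [508.7 -11.3 112.6] F [-4.5 -2.6  7.7] M [-0.54  1.06  0.24] gap 0.101 j7 -47.7
```

Run:
```python
from h import *
robot.pause(.3);print(mavg());
q=np.load("q.npy");
for s in (.05,.05):
    q[6]-=np.degrees(s); robot.move_j(list(q))
    v=[]
    for i in range(12): v.append(round(st(),2)); robot.pause(.03)
    print(v); show()
np.save("q.npy",q)
```

```text
0.20341047349268862
[np.float64(0.31), np.float64(0.37), np.float64(0.34), np.float64(0.35), np.float64(0.25), np.float64(0.35), np.float64(0.36), np.float64(0.34), np.float64(0.26), np.float64(0.36), np.float64(0.34), np.float64(0.3)]
 t 13.52 yaw 33.6 pos [508.6 -11.3 112.6] F [-4.6 -1.   7.4] M [-0.59  1.1   0.27] gap 0.106 j7 -50.6
[np.float64(0.36), np.float64(0.36), np.float64(0.32), np.float64(0.34), np.float64(0.34), np.float64(0.34), np.float64(0.4), np.float64(0.36), np.float64(0.31), np.float64(0.38), np.float64(0.33), np.float64(0.33)]
 t 14.17 yaw 30.8 pos [508.6 -11.3 112.5] F [-5.2 -2.9  8.3] M [-0.56  1.06  0.36] gap 0.103 j7 -53.4
```

```bash
cat >> h.py <<'E'
def release():
    fingers.gripper_to(.5); p=robot.current_tool_pos(); robot.line_to([p[0],p[1],.165],velocity=.2); show("released")
E
python3 - <<'E'
from h import *
release()
if grasp("FR"):
    q=turn(robot.current_joint_positions(),1.1,4.0,.27,0.0); np.save("q.npy",q); print("rest",mavg(10))
E
```

```text
released t 15.0 yaw 30.6 pos [510.9 -10.4 165.9] F [-0.2  0.7 -0.6] M [-0.06  0.   -0.01] gap 0.503 j7 -54.7
FR down hit=False t 17.74 yaw 124.5 pos [ 633.4 -110.6  115.6] F [ 0.6 -0.2  0. ] M [0.01 0.01 0.07] gap 0.499 j7 44.0
gripped t 18.24 yaw 124.4 pos [ 632.  -111.1  115.3] F [-3.6 -0.4  5.6] M [-0.16  0.77  0.06] gap 0.1 j7 44.0
FIRM
[(1.1, 0.03), (1.25, -0.09), (1.4, 0.15), (1.5, 0.28)]
 t 20.62 yaw 38.7 pos [ 631.7 -111.3  113.5] F [-4.5 -1.9  4.2] M [-0.22  0.89  0.27] gap 0.102 j7 -41.8
rest 0.2988674938956936
```

Run:
```python
from h import *
q=np.load("q.npy");q[6]-=np.degrees(.06);robot.move_j(list(q));v=[]
for i in range(15): v.append(round(float(st()),2)); robot.pause(.03)
print(v,np.mean(v));show()
if .2<np.mean(v)<.48:
    release()
    if grasp("NR"):
        q=turn(robot.current_joint_positions(),1.1,4.0,.27,0.0); np.save("q.npy",q); print("rest",mavg(10))
```

```text
[0.41, 0.4, 0.36, 0.37, 0.36, 0.41, 0.39, 0.4, 0.36, 0.36, 0.4, 0.39, 0.39, 0.39, 0.37] 0.38399999999999995
 t 21.53 yaw 35.3 pos [ 631.8 -111.2  113.5] F [-4.8 -0.   5.9] M [-0.32  0.94  0.39] gap 0.1 j7 -45.2
released t 22.37 yaw 35.1 pos [ 633.2 -110.8  166.3] F [-0.3  0.3 -0.5] M [-0.01  0.03  0.04] gap 0.5 j7 -45.5
NR down hit=False t 25.38 yaw 158.4 pos [ 521.9 -121.7  115.4] F [ 0.3 -0.6 -0.6] M [ 0.01 -0.03 -0.02] gap 0.5 j7 70.7
gripped t 25.88 yaw 158.4 pos [ 521.3 -122.4  115.2] F [-1.5 -1.8  5. ] M [-0.35  0.39 -0.1 ] gap 0.103 j7 70.7
FIRM
[(1.1, 0.02), (1.25, -0.13), (1.4, -0.15), (1.55, -0.06), (1.7, 0.2), (1.76, 0.34)]
 t 29.07 yaw 57.6 pos [ 520.  -123.   113.1] F [-5.2 -2.3  7.3] M [-0.54  1.11  0.34] gap 0.1 j7 -30.1
rest 0.34729065394764086
```

Run:
```python
from h import *
release()
if grasp("FL"):
    q=turn(robot.current_joint_positions(),1.1,4.0,.27,0.0); np.save("q.npy",q); print("rest",mavg(10))
```

```text
released t 30.07 yaw 57.5 pos [ 522.3 -121.8  165.9] F [-0.4 -0.4 -0.3] M [ 0.04  0.02 -0.  ] gap 0.498 j7 -29.0
FL down hit=False t 31.97 yaw 71.4 pos [622.1   1.2 115.6] F [ 0.1 -0.  -0. ] M [-0.04 -0.01 -0.02] gap 0.496 j7 -32.2
gripped t 32.47 yaw 71.4 pos [621.    1.3 115.3] F [-3.1  0.2  5.2] M [ 0.08  0.67 -0.1 ] gap 0.105 j7 -32.2
j7 limit
[(1.1, 0.03), (1.25, -0.12), (1.4, -0.09), (1.55, -0.12), (1.7, -0.12), (1.85, -0.12), (2.0, -0.12), (2.15, -0.13), (2.3, -0.13), (2.45, -0.11)]
 t 37.31 yaw -68.8 pos [ 6.208e+02 -3.000e-01  1.123e+02] F [ 0.1 -6.2  3.4] M [-1.35 -0.04 -0.14] gap 0.101 j7 -172.4
rest -0.11692845782633761
```

Run:
```python
from h import *
release()
if grasp("FL",z=.1125,yaw=111.2):
    q=turn(robot.current_joint_positions(),0,1.6,.27,0.0); np.save("q.npy",q); print("rest",mavg(10))
```

```text
released t 38.32 yaw -68.9 pos [621.1   3.2 166.1] F [-0.2  0.2 -0.8] M [-0.    0.03  0.  ] gap 0.498 j7 -171.7
FL down hit=False t 41.99 yaw 111.2 pos [621.9   1.3 113.5] F [ 0.3 -0.3  0.8] M [-0.01 -0.    0.05] gap 0.502 j7 -9.1
gripped t 42.49 yaw 111.2 pos [620.7   0.7 113.3] F [-3.6 -0.9  5.3] M [-0.27  0.81 -0.12] gap 0.103 j7 -9.1
FIRM
[(0.15, -0.11), (0.3, -0.09), (0.45, -0.1), (0.6, -0.1), (0.75, -0.12), (0.9, 0.01), (1.05, 0.23), (1.11, 0.36)]
 t 45.74 yaw 47.8 pos [6.209e+02 6.000e-01 1.121e+02] F [-2.1 -1.2  5.5] M [-0.39  0.4   0.39] gap 0.101 j7 -72.5
rest 0.36929923060926123
```

Run:
```python
from h import *
release()
robot.move_to([.535,-.0614,.25],[180,0,0]);robot.pause(.3)
p,r=robot.current_tool_pos(),robot.current_eef_rot()
im=vision.grab_frame("wrist");np.save("w2.npy",np.r_[p,r])
s=vision.grab_frame("scene")
c=cv2.cvtColor(im,cv2.COLOR_RGB2BGR)[40:255,135:355]; c=(255*(c/255.)**.6).astype('uint8')
cv2.imwrite("pics/w2.png",cv2.resize(c,None,fx=2.7,fy=2.7,interpolation=cv2.INTER_CUBIC))
cv2.imwrite("pics/s2.png",cv2.resize(cv2.cvtColor(s,cv2.COLOR_RGB2BGR)[150:250,150:310],None,fx=4.9,fy=4.9,interpolation=cv2.INTER_CUBIC));print(robot.current_time_s())
```

```text
released t 46.75 yaw 47.6 pos [621.3   1.2 166. ] F [-0.4 -0.2 -0.5] M [ 0.03  0.05 -0.01] gap 0.502 j7 -70.8
47.7667
```

View pics/w2.png

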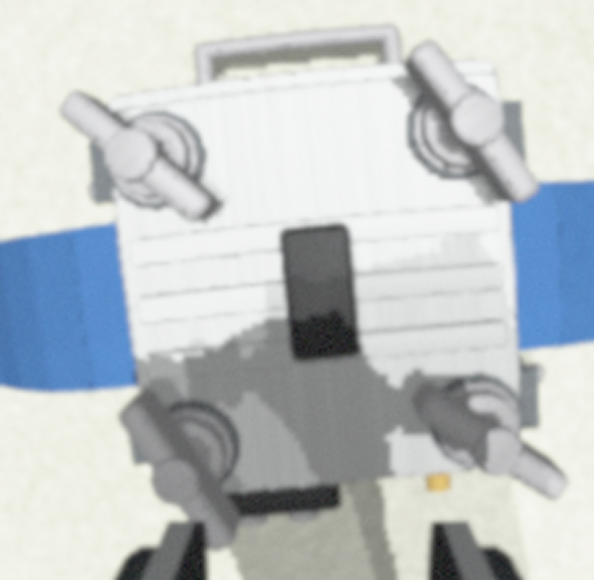

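View pics/s2.png

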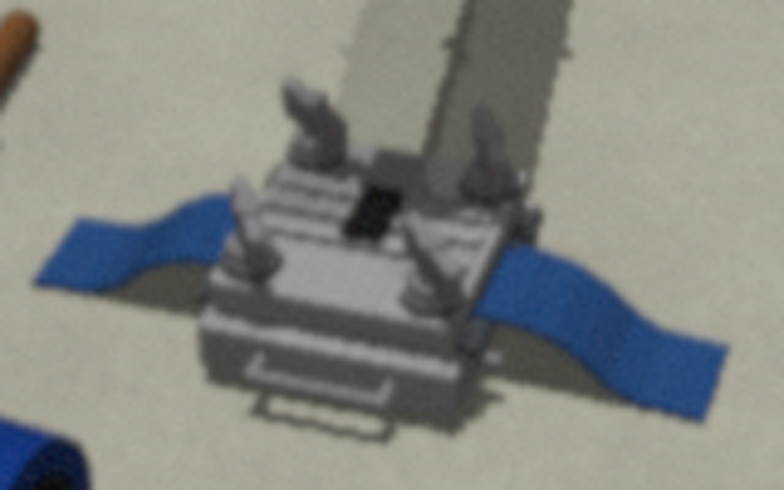

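The final views show the platen down and looking level. The blades sit within a few degrees of where I released them, so there was little turn-back. FR and NL were tightened before the platen was fully seated, so I'll feel those two again gently.

Run:
```python
from h import *
for n,yaw,z in (("FR",35.5,.113),("NL",31.,.1125)):
    if robot.current_time_s()>58: break
    if grasp(n,z=z,yaw=yaw):
        q=np.array(robot.current_joint_positions());print("held",mavg())
        for k in range(8):
            m=mavg()
            if m>.25: break
            q[6]-=np.degrees(.04);robot.move_j(list(q));robot.pause(.04);print(k,round(mavg(),2))
    release()
```

```text
FR down hit=False t 49.61 yaw 35.5 pos [ 633.2 -110.2  114. ] F [-0.3 -0.7  0.3] M [-0.   -0.04 -0.04] gap 0.5 j7 -73.8
gripped t 50.11 yaw 35.5 pos [ 632.8 -110.2  113.7] F [-0.9  0.5  4.2] M [-0.01  0.2   0.46] gap 0.096 j7 -73.8
held 0.40886044504567254
released t 51.14 yaw 35.5 pos [ 632.9 -110.3  166.1] F [-0.1  0.6 -0.5] M [-0.01  0.04 -0.  ] gap 0.501 j7 -72.1
NL down hit=False t 53.06 yaw 31.0 pos [510.5  -9.9 113.3] F [ 1.9 -0.4  0.2] M [ 0.05 -0.01 -0.01] gap 0.497 j7 -89.7
gripped t 53.56 yaw 31.0 pos [510.2 -10.  113.1] F [-0.2  0.7  5.6] M [-0.12  0.19  0.3 ] gap 0.101 j7 -89.6
held 0.2931960401186591
released t 54.6 yaw 31.0 pos [510.2 -10.3 165.6] F [-0.3 -0.5 -0.7] M [-0.01  0.    0.01] gap 0.502 j7 -86.7
```

Both nuts are still firm, at 0.41 and 0.29 N m held. I'm handing the job in.

Run:
```python
from station import workorder
print(workorder.close_job())
```

```text
the job is handed in; nothing more can be done
None
```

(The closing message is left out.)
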